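# Clear the vinyl offcuts from the inking slab

### The arm

A 6-joint arm with a two-finger parallel gripper is mounted at the origin on the work surface. World frame = base frame: x ahead of the robot, y to its left, z up, the work surface at z = 0. Lengths are in m, angles in rad, forces in N, time in s.
With the tool pointing down it reaches from about 0.375 to 0.9 m from the base axis. Payload 3.1 kg.
Tool frame: the origin (TCP) lies midway between the tips of the shut fingers; the grasp point (between the pads) lies 19 mm behind it; z points along the fingers, y is the line along which they close (so a half turn about z gives the same grasp; the last joint's range is limited). The gripper opens to 85 mm and grips with 20 to 120 N. Pads are 22 mm wide; open, the fingers measure 114 mm over their backs; the gripper's body (76 mm by 85 mm) begins 54 mm behind the grasp point. The pads swing forward as they close: fully open they stand 13 mm farther back than shut.
Start: joints at [1.048, 0.527, 1.433, -0, 1.181, -0.178], TCP at [0.211, 0.588, 0.231] pointing down, gripper open.
Joint ranges: [-3.08, 3.08], [-0.75, 2.2], [0.22, 2.44], [-1.43, 4.57], [0, 2.65], [-2.85, 2.85]. Speed limits (rad/s): [2.79, 2.79, 3.14, 3.14, 3.14, 3.14].

### API

Orientations are given as a unit quaternion [x, y, z, w].
In Python, from cell import arm gives the robot as it stands.
- The arm moves only by the tool apply_moves, never from a script. Its argument "commands" is a list of rows, each a list of 6 numbers: the shift along the tool's x, y, z in mm, then the turn, a rotation vector about the tool's x, y, z in rad. A call has exactly 5 rows; each row shifts and turns the commanded pose from where the row before left it, along the tool's axes as they then stand; what a row does not reach is not made up. A row lasts 1/12 s, in which the tool goes at most 41.7 mm and 7.16 degrees, less where a joint would pass 70% of its speed; a pose out of reach is approached as far as the arm can. A call is refused whole if a number of a shift passes 41.7 or a number of a turn 0.125, either way. A call with a gripper value outside its range is refused whole. "claw" is the closure in counts, from 0 (fully open) to 255 (shut), set as the call begins (left out, the last holds). The fingers move at their own pace and stop on an object; the grip force is fixed at half the most. Time passes only in rows, so rows that do not move let the fingers close, or fill a call up. It gives the time, the measured TCP pose, the force, the opening and the grip force at its end, in the units of the state.
- arm.read_state(): the state, without advancing time (a new reading comes with each control period).
- arm.camera(name): name is "side" or "top"; returns (picture, depth): 420x560x3 uint8, red, green, blue; 420x560 float32, m along the optical axis (not along the pixel's ray), 0 where there is no reading.
- arm.camera_model(name): a dict with "vfov" (degrees; the focal length in pixels is half the picture's height over the tangent of half this angle, whatever the lens; pixels are square), "cx", "cy" (the principal point, pixels), "world_to_cam" (4x4, takes a point from world to camera coordinates). Camera axes: x right, y down, z forward; pixel columns grow to the right and rows downward; lengths in m; the calibration is good to about 2 mm. A picture is of the moment at which its call begins. camera_model takes no time and is no camera call.
- arm.hand_in(): hands the job in; it is judged then, once.
Trained networks look in the newest picture that a camera, given by its name, has taken for a name from the list of things; names that differ only in an ending like _2 or _b are one class to them, and where a whole thing is asked for, a point or a joint stands for the part that bears it (a point fixed in the world has none). Each returns a list of dicts, best first, with "conf" (0 to 1); they miss things now and then, are a little off and sometimes report something else, mostly with a low value. They report only what shows in the picture. A call takes as long as a camera call.
- arm.recognise(camera, thing): "rect" ([left, top, width, height] in pixels, round what is visible of it).
The state is a dict: "clock": time; "qpos": joint angles; "qvel": joint speeds; "tau": joint torques, N m; "position": TCP position; "ee_rot": TCP orientation; "ft_force": force on the tool from outside, world axes, zero at the start; "ft_torque": the same for the moment, N m; "finger_gap": finger opening in m; "gripper_force": force on a finger pad.
Only numpy, scipy, OpenCV 4.12 (cv2) and the standard library are available. Lean on these libraries where they do the work, as an engineer would, in place of code of your own. Each camera call takes 0.05 s, during which the arm holds its last target. There are 200 camera calls.

### The job

Use the squeegee to sweep the four loose vinyl offcuts off the glass inking slab into the waste tray at its end, working round the carved printing block and the other things without shifting them and never touching the offcuts with the gripper itself. Then stand the squeegee upright on its blade in the tool tray again and let go.

Things in the scene. Friction and masses are not known exactly. Their poses are not given: they have to be found in the camera images.
- slab_top (a point): Centre of the upper face of the inking slab: a fixed pale green glass plate, 240 mm along its x, 340 mm along its y, 12 mm thick, on a plywood base; its upper face is level, 50 mm above the bench, and has no rim. Its edges overhang the base by 15 mm in x and 20 mm in y.
- waste_tray: Waste tray: fixed open steel tray, 260 mm along its x, 140 mm along its y, 36 mm high, walls and floor 4 mm thick; origin at the centre of its underside, on the bench. It stands at one end of the slab (+y or -y end; this varies), square with it, its inner wall tucked 10 mm under the glass edge, so that what goes over that edge falls into it.
- tool_tray: Tool tray: fixed shallow grey plastic tray at the other end of the slab, 260 mm along its x, 140 mm along its y, rim 14 mm high, walls 4 mm thick, inner floor 4 mm above the bench; origin at the centre of its underside.
- squeegee_mid (a point): Centre of the squeegee, half-way up (37.5 mm above the blade's lower edge; z up while it stands). A block-like squeegee 120 mm long (its x), 75 mm tall, 0.2 to 0.33 kg: pale wooden handle 34 mm thick (its y) from 15 mm above the lower edge to the top, over a flat-edged black rubber blade 18 mm thick and 120 mm long. It starts upright on its blade in the tool tray.
- block: Carved printing block lying on the slab, carved face up, loose, 0.19 kg: 70 mm (its x) by 90 mm (its y), 23 mm thick, vinyl face of the same colour as the offcuts on a wooden mount; origin at the centre of its underside. The largest piece on the slab.
- offcut_strip: Vinyl offcut lying loose on the slab: strip, 72 x 22 mm, 6 mm thick, 18 g; origin at the middle of its outline, on its underside (within 4 mm); its outline stays within 39 mm of the origin.
- offcut_corner: Vinyl offcut lying loose on the slab: L-shaped corner piece, 60 x 44 mm (arms 20 mm wide), 6 mm thick, 18 g; origin at the middle of its outline, on its underside (within 4 mm); its outline stays within 39 mm of the origin.
- offcut_bow: Vinyl offcut lying loose on the slab: bowed piece, about 75 x 34 mm, 6 mm thick, 18 g; origin at the middle of its outline, on its underside (within 4 mm); its outline stays within 39 mm of the origin.
- offcut_wedge: Vinyl offcut lying loose on the slab: blunt wedge, about 66 x 38 mm, 6 mm thick, 18 g; origin at the middle of its outline, on its underside (within 4 mm); its outline stays within 39 mm of the origin.
- ink_tin: Ink tin, 88 mm across, 61 mm high, on the bench beyond the slab's far long side; origin at the centre of its underside.
- brayer: Ink roller (brayer) lying on the bench beyond the slab's far long side: roller 80 mm long and 40 mm across, handle towards its +x, 160 mm overall, 96 mm wide, 40 mm high; origin midway along it, on the bench.

How it is judged:
On the way:
1. all four offcuts lie in the waste tray (x of offcut_strip in the frame of waste_tray between -0.13 and 0.13 m and y of offcut_strip in the frame of waste_tray between -0.07 and 0.07 m and z of each of offcut_strip, offcut_corner, offcut_bow, offcut_wedge in the frame of waste_tray below 0.04 m and x of offcut_corner in the frame of waste_tray between -0.13 and 0.13 m and y of offcut_corner in the frame of waste_tray between -0.07 and 0.07 m and x of offcut_bow in the frame of waste_tray between -0.13 and 0.13 m and y of offcut_bow in the frame of waste_tray between -0.07 and 0.07 m and x of offcut_wedge in the frame of waste_tray between -0.13 and 0.13 m and y of offcut_wedge in the frame of waste_tray between -0.07 and 0.07 m), for 0.2 s.
At the end, for the whole second after the job is handed in: Four offcuts at rest in the waste tray (origins inside its outline, under 40 mm above its underside); squeegee released, upright on its blade in the tool tray (centre inside its outline and under 48 mm high, within 0.12 rad of vertical); carved block within 10 mm of where it lay (all of step 1 and linear speed of each of offcut_strip, offcut_corner, offcut_bow, offcut_wedge below 0.02 m/s and x of squeegee_mid in the frame of tool_tray between -0.13 and 0.13 m and y of squeegee_mid in the frame of tool_tray between -0.07 and 0.07 m and height (world z) of squeegee_mid below 0.048 m and angle between squeegee_mid's own z axis and vertical below 0.12 rad and distance of block from where it was at the start of the episode below 0.01 m); the robot touches nothing.
It fails at once if the gripper touches an offcut (contact force between any of the fingers, the arm and offcut_strip above 0.3 N or contact force between any of the fingers, the arm and offcut_corner above 0.3 N or contact force between any of the fingers, the arm and offcut_bow above 0.3 N or contact force between any of the fingers, the arm and offcut_wedge above 0.3 N).
It fails at once if the carved block is shifted more than 10 mm (distance of block from where it was at the start of the episode above 0.01 m).
It fails at once if the ink tin or the brayer is shifted more than 20 mm (distance of any of ink_tin, brayer from where it was at the start of the episode above 0.02 m).
It also fails if it takes over 72 s, if anything falls off the work surface, if the arm or the gripper's body presses on something with over 40 N, if the wrist force passes 120 N, or if a joint passes its speed limit or range.

## Working session

There is one attempt and no reset: what is moved stays moved. The work goes in short steps, Python scripts to look and compute and a tool call to move; the robot and the scene stay as the last step left them, time stands still between calls to the robot, and variables do not carry over. Pictures are saved under pics/ and viewed, at most 12 in all, crops included, and the job is handed in when it is done.

Besides the shell and the picture viewer there is one more tool, called by a JSON object that holds its "api" and its "payload", one argument or row to a line. apply_moves: Moves the arm, as the interface text tells. Its arguments: {"type":"object","properties":{"commands":{"type":"array","items":{"type":"array","items":{"type":"number"}}},"claw":{"type":"number"}},"required":["commands"]}

```bash
mkdir -p pics; cat > h.py <<'E'
import numpy as np, cv2
from cell import arm
def cam(n):
    m=arm.camera_model(n); f=210/np.tan(np.radians(m['vfov'])/2)
    return f,m['cx'],m['cy'],np.linalg.inv(np.array(m['world_to_cam']))
def cloud(n,depth):
    f,cx,cy,T=cam(n); v,u=np.mgrid[0:420,0:560]
    P=np.stack([(u-cx)/f*depth,(v-cy)/f*depth,depth],-1)
    W=P@T[:3,:3].T+T[:3,3]; W[depth==0]=np.nan
    return W
def shot(n,name):
    p,d=arm.camera(n); cv2.imwrite(f'pics/{name}.png',p[:,:,::-1]); return p,d,cloud(n,d)
E
python3 - <<'E'
from h import *
np.set_printoptions(precision=3,suppress=True)
s=arm.read_state();print(s['clock'],s['position'],s['ee_rot'],s['finger_gap'])
for n in('top','side'):
    p,d,W=shot(n,n+'0'); np.savez(n+'0.npz',p=p,d=d,W=W); print(n,cam(n)[3][:3])
    for t in ['slab_top','waste_tray','tool_tray','squeegee_mid','block','offcut_strip','offcut_corner','offcut_bow','offcut_wedge','ink_tin','brayer'] if n=='top' else ['squeegee_mid']:
        for r in arm.recognise(n,t)[:2]:
            x,y,w,h=[int(a) for a in r['rect']]; c=W[y:y+h,x:x+w].reshape(-1,3)
            print(t,round(r['conf'],2),r['rect'],W[min(y+h//2,419),min(x+w//2,559)],np.nanmin(c,0) ,np.nanmax(c,0))
cv2.imwrite('pics/both.png',np.hstack([cv2.imread('pics/top0.png')]))
E
```

```text
0.0 [0.211 0.588 0.23 ] [ 0.172  0.985 -0.001 -0.   ] 0.08545211513653819
top [[ 0.024 -0.985  0.172  0.473]
 [-0.999 -0.019  0.031  0.009]
 [-0.027 -0.172 -0.985  1.088]]
slab_top 0.55 [205.0, 182.7, 196.2, 155.0] [ 0.557 -0.003  0.051] [ 0.404 -0.202 -0.008] [0.725 0.203 0.08 ]
waste_tray 0.64 [140.6, 167.9, 94.5, 138.7] [0.603 0.235 0.003] [ 0.463  0.129 -0.007] [0.751 0.344 0.062]
waste_tray 0.34 [268.3, 123.4, 46.9, 47.3] [0.78  0.025 0.063] [ 0.741 -0.021 -0.006] [0.851 0.076 0.066]
tool_tray 0.69 [371.2, 212.3, 92.1, 142.5] [ 0.516 -0.22   0.057] [ 0.379 -0.327 -0.007] [ 0.665 -0.132  0.086]
squeegee_mid 0.8 [398.5, 270.3, 45.7, 66.0] [ 0.478 -0.22   0.077] [ 0.416 -0.282 -0.002] [ 0.545 -0.19   0.086]
squeegee_mid 0.56 [340.5, 148.4, 85.8, 57.1] [ 0.736 -0.164  0.004] [ 0.666 -0.253 -0.007] [ 0.8   -0.074  0.054]
block 0.69 [281.6, 210.5, 46.8, 36.3] [ 0.615 -0.004  0.073] [ 0.582 -0.047  0.045] [0.655 0.042 0.08 ]
offcut_strip 0.57 [361.1, 223.0, 13.2, 38.1] [ 0.592 -0.126  0.055] [ 0.558 -0.139  0.046] [ 0.63  -0.114  0.061]
offcut_corner 0.6 [343.1, 283.3, 33.7, 21.9] [ 0.495 -0.11   0.055] [ 0.475 -0.142  0.045] [ 0.514 -0.08   0.062]
offcut_bow 0.67 [237.1, 197.7, 20.8, 34.3] [0.643 0.108 0.055] [0.61  0.09  0.045] [0.679 0.13  0.06 ]
offcut_wedge 0.91 [219.8, 269.7, 37.3, 19.9] [0.517 0.123 0.056] [0.5   0.088 0.044] [0.536 0.16  0.063]
ink_tin 0.86 [269.5, 122.9, 46.1, 50.3] [0.779 0.023 0.059] [ 0.741 -0.023 -0.007] [0.853 0.074 0.066]
brayer 0.81 [340.9, 151.0, 84.1, 54.4] [ 0.733 -0.165 -0.   ] [ 0.666 -0.251 -0.007] [ 0.793 -0.074  0.054]
side [[-0.917 -0.297  0.265  0.44 ]
 [-0.398  0.669 -0.628  0.507]
 [ 0.009 -0.682 -0.732  0.632]]
squeegee_mid 0.65 [360.2, 139.5, 64.2, 51.6] [ 0.47  -0.2    0.068] [ 0.391 -0.418 -0.004] [ 0.57  -0.111  0.082]
```

View pics/top0.png

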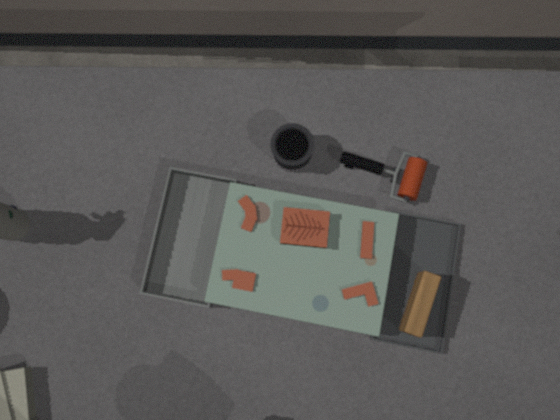

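View pics/side0.png

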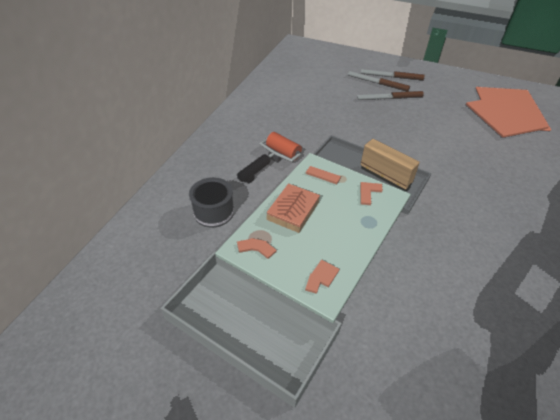

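The top picture shows the waste tray at left (190,235) and the tool tray at right (420,290) with the squeegee at (421,304). The offcuts are at (248,213), (238,279), (368,240) and (360,293), and the block is at (305,228). Next I get the exact outlines.

```bash
cat > fit.py <<'E'
from h import *
np.set_printoptions(precision=3,suppress=True)
def rect(pts):
    (c,s,a)=cv2.minAreaRect((pts[:,:2]*1000).astype(np.float32)); return np.array(c)/1000,np.array(s),a
z=np.load('top0.npz');p,W=z['p'].astype(int),z['W']
r,g,b=p[...,0],p[...,1],p[...,2];u=np.arange(560)[None];v=np.arange(420)[:,None]
box=(u>195)&(u<405)&(v>175)&(v<340)
zz=W[...,2]
glass=box&(abs(zz-.052)<.012)&((g>r+8)|(r>g+50))
q=W[glass];q=q[~np.isnan(q).any(1)]; c,s,a=rect(q);print('slab',c,s,a)
red=box&(r>g*1.7)&(r>90)
n,lab,st,ce=cv2.connectedComponentsWithStats(red.astype(np.uint8))
f,cx,cy,T=cam('top')
def onplane(uv,h):
    d=np.c_[(uv-[cx,cy])/f,np.ones(len(uv))]@T[:3,:3].T
    return T[:3,3]+d*((h-T[2,3])/d[:,2])[:,None]
for i in range(1,n):
    if st[i,4]<80: continue
    vv,uu=np.nonzero(lab==i); h=.073 if st[i,4]>1000 else .056
    w=onplane(np.c_[uu,vv],h); c,s,a=rect(w); th=np.radians(a)
    print(i,st[i],'c',c,s,a,'min',w.min(0)[:2],'max',w.max(0)[:2])
wood=(u>395)&(u<450)&(v>260)&(v<345)&(zz>.065)
q=W[wood];print('wood z',np.median(q[:,2]));c,s,a=rect(q);print('squeegee',c,s,a)
vv,uu=np.nonzero((u>395)&(u<450)&(v>260)&(v<345)&(r>b*1.6)&(r>120));print(rect(onplane(np.c_[uu,vv],.079)))
E
python3 fit.py
```

```text
slab [ 0.585 -0.006] [342.474 287.305] 80.25157928466797
1 [398 176   7  19  82] c [ 0.706 -0.193] [11.674 36.307] 89.12783813476562 min [ 0.688 -0.199] max [ 0.724 -0.187]
wood z 0.07863801046475793
squeegee [ 0.478 -0.225] [ 35.316 120.164] 71.09812927246094
(array([ 0.478, -0.223]), array([ 31.059, 116.249]), 70.7398681640625)
```

```bash
sed -i 's/^glass=.*/glass=box\&(abs(zz-.052)<.012)\&(g>r+8)\&(g>120);print(p[300,270],p[240,368])/; s/^red=.*/red=box\&(r>g+50)/; s/>1000/>800/' fit.py
cat >> fit.py <<'E'
hsv=cv2.cvtColor(z['p'],cv2.COLOR_RGB2HSV); 
m=((g>r+8)&(g>b)&(g>110)&box).astype(np.uint8)
m=cv2.morphologyEx(m,cv2.MORPH_OPEN,np.ones((3,3)))
vv,uu=np.nonzero(m);c,s,a=rect(onplane(np.c_[uu,vv],.05));print('slab2',c,s,a)
th=np.radians(a-90);R=np.array([[np.cos(th),np.sin(th)],[-np.sin(th),np.cos(th)]])
for i in range(1,n):
    if st[i,4]<80: continue
    vv,uu=np.nonzero(lab==i); h=.073 if st[i,4]>800 else .056
    w=(onplane(np.c_[uu,vv],h)[:,:2]-c)@R.T; print('local',i,w.min(0),w.max(0))
print('squeegee local',R@(np.array([.478,-.224])-c))
E
python3 fit.py
```

```text
[127 141 129] [147  93  70]
slab [ 0.562 -0.001] [339.06  239.154] 80.26754760742188
2 [239 197  17  33 313] c [0.645 0.107] [64.483 28.158] 8.628716468811035 min [0.613 0.092] max [0.676 0.125]
3 [ 281  208   48   39 1273] c [ 0.617 -0.005] [85.594 66.472] 85.40644073486328 min [ 0.581 -0.049] max [0.653 0.04 ]
4 [361 222  12  36 331] c [ 0.597 -0.125] [18.569 67.661] 85.85747528076172 min [ 0.563 -0.136] max [ 0.631 -0.114]
5 [223 270  32  20 420] c [0.516 0.122] [60.649 32.461] 80.46154022216797 min [0.497 0.09 ] max [0.533 0.151]
6 [343 283  34  22 363] c [ 0.489 -0.111] [39.35  56.429] 15.204355239868164 min [ 0.474 -0.142] max [ 0.514 -0.08 ]
wood z 0.07863801046475793
squeegee [ 0.478 -0.225] [ 35.316 120.164] 71.09812927246094
(array([ 0.478, -0.223]), array([ 31.059, 116.249]), 70.7398681640625)
slab2 [ 0.562 -0.001] [339.084 239.046] 80.32176208496094
local 2 [0.032 0.104] [0.094 0.142]
local 3 [ 0.019 -0.04 ] [0.092 0.051]
local 4 [ 0.022 -0.129] [ 0.09  -0.105]
local 5 [-0.082  0.083] [-0.049  0.144]
local 6 [-0.064 -0.154] [-0.025 -0.089]
squeegee local [-0.045 -0.234]
```

```bash
cat > plan.py <<'E'
# usage: plan.py "x,y,z,psi,step" ... ; S-prefixed = slab-local xy and psi relative (deg)
import sys; from h import *
from scipy.spatial.transform import Rotation as Ro
C=np.array([.562,-.001]);TH=np.radians(-9.7);M=np.array([[np.cos(TH),-np.sin(TH)],[np.sin(TH),np.cos(TH)]])
def Rd(psi):
    y=np.array([np.cos(psi),np.sin(psi),0]);z=np.array([0,0,-1.]);return Ro.from_matrix(np.c_[np.cross(y,z),y,z])
s=arm.read_state();p=np.array(s['position']);R=Ro.from_quat(s['ee_rot'])
yv=R.as_matrix()[:,1];l=M.T@(p[:2]-C)
print('t',s['clock'],'pos',p.round(4),'loc',l.round(4),'psi',np.degrees(np.arctan2(yv[1],yv[0])).round(2),'q',np.round(s['qpos'],2),'gap',round(s['finger_gap'],4),'F',np.round(s['ft_force'],1),'g',np.round(s['gripper_force'],1))
rows=[]
for a in sys.argv[1:]:
    loc=a[0]=='S';x,y,z,psi,st=map(float,a.lstrip('S').split(','))
    xy=np.array([x,y]);psi=np.radians(psi)
    if loc: xy=C+M@xy;psi+=TH+np.pi/2
    g=np.r_[xy,z];G=Rd(psi)
    dp=g-p;rv=(R.inv()*G).as_rotvec()
    n=max(1,int(np.ceil(max(np.linalg.norm(dp)*1000/st,np.linalg.norm(rv)/.12))))
    p0,R0=p.copy(),R
    for k in range(1,n+1):
        tp=p0+dp*k/n;tR=R0*Ro.from_rotvec(rv*k/n)
        d=(R.inv().apply(tp-p)*1000).round(1);w=(R.inv()*tR).as_rotvec().round(3)
        rows.append([*d,*w]);p=p+R.apply(d/1000);R=R*Ro.from_rotvec(w)
while len(rows)%5: rows.append([0]*6)
for i in range(0,len(rows),5): print('['+','.join('['+','.join(f'{v:g}' for v in r)+']' for r in rows[i:i+5])+']')
E
python3 plan.py ".46,.2,.2,70.9,40" ".478,-.224,.16,70.9,40" ".478,-.224,.060,70.9,30"
```

```text
t 0.7 pos [0.2112 0.5882 0.2313] loc [-0.445   0.5217] psi 70.24 q [ 1.05  0.53  1.43 -0.    1.18 -0.18] gap 0.0854 F [-0.7  0.2 -0.4] g 0.0
[[-30.4,-23.4,2.6,0,0,-0.001],[-30.5,-23.5,2.6,0,0,-0.001],[-30.4,-23.5,2.6,0,0,-0.001],[-30.3,-23.5,2.6,0,0,-0.001],[-30.4,-23.6,2.7,0,0,-0.001]]
[[-30.3,-23.6,2.6,0,0,-0.001],[-30.3,-23.6,2.6,0,0,-0.001],[-30.3,-23.7,2.6,0,0,-0.001],[-30.3,-23.6,2.6,0,0,-0.001],[-30.2,-23.8,2.6,0,0,-0.001]]
[[-30.2,-23.7,2.6,0,0,-0.001],[-30.2,-23.8,2.6,0,0,-0],[-14.2,-35.9,3.6,0,0,-0],[-14.1,-35.9,3.7,0,0,-0],[-14.2,-35.8,3.6,0,0,-0]]
[[-14.2,-35.9,3.7,0,0,-0],[-14.2,-35.9,3.6,0,0,-0],[-14.1,-35.9,3.6,0,0,-0],[-14.2,-35.9,3.7,0,0,-0],[-14.2,-35.8,3.6,0,0,-0]]
[[-14.2,-35.9,3.6,0,0,-0],[-14.1,-35.9,3.7,0,0,-0],[-14.2,-35.9,3.6,0,0,-0],[-0,0,25,0,0,-0],[-0,0,25,0,0,-0]]
[[-0,0,25,0,0,-0],[-0,0,25,0,0,-0],[0,0,0,0,0,0],[0,0,0,0,0,0],[0,0,0,0,0,0]]
```

{"api": "apply_moves", "payload": {
  "commands": [
    [-30.4,-23.5,2.6,0,0,-0.001],
    [-30.4,-23.5,2.6,0,0,-0.001],
    [-30.4,-23.5,2.6,0,0,-0.001],
    [-30.4,-23.5,2.6,0,0,-0.001],
    [-30.4,-23.5,2.7,0,0,-0.001]
  ],
  "claw": 80
}}

```text
clock: 1.12
position: [0.3155, 0.4251, 0.2183]
ee_rot: [0.169, 0.986, 0.0, 0.0]
ft_force: [0.3, -0.0, -1.3]
finger_gap: 0.0588
gripper_force: 0.0
```

{"api": "apply_moves", "payload": {
  "commands": [
    [-30.3,-23.6,2.6,0,0,-0.001],
    [-30.3,-23.6,2.6,0,0,-0.001],
    [-30.3,-23.7,2.6,0,0,-0.001],
    [-30.3,-23.6,2.6,0,0,-0.001],
    [-30.2,-23.8,2.6,0,0,-0.001]
  ]
}}

```text
clock: 1.53
position: [0.4195, 0.2631, 0.2054]
ee_rot: [0.167, 0.986, 0.0, 0.0]
ft_force: [0.7, 0.5, 0.5]
finger_gap: 0.0587
gripper_force: 0.0
```

{"api": "apply_moves", "payload": {
  "commands": [
    [-30.2,-23.7,2.6,0,0,-0.001],
    [-30.2,-23.8,2.6,0,0,0],
    [-14.2,-35.9,3.6,0,0,0],
    [-14.1,-35.9,3.7,0,0,0],
    [-14.2,-35.8,3.6,0,0,0]
  ]
}}

```text
clock: 1.95
position: [0.4652, 0.0825, 0.1891]
ee_rot: [0.166, 0.986, 0.0, 0.0]
ft_force: [-0.1, -0.7, -0.1]
finger_gap: 0.0592
gripper_force: 0.0
```

{"api": "apply_moves", "payload": {
  "commands": [
    [-14.2,-35.9,3.7,0,0,0],
    [-14.2,-35.9,3.6,0,0,0],
    [-14.1,-35.9,3.6,0,0,0],
    [-14.2,-35.9,3.7,0,0,0],
    [-14.2,-35.8,3.6,0,0,0]
  ]
}}

```text
clock: 2.37
position: [0.4731, -0.1104, 0.171]
ee_rot: [0.166, 0.986, -0.0, 0.0]
ft_force: [1.0, -0.2, 1.1]
finger_gap: 0.0582
gripper_force: 0.0
```

{"api": "apply_moves", "payload": {
  "commands": [
    [-14.2,-35.9,3.6,0,0,0],
    [-14.1,-35.9,3.7,0,0,0],
    [-14.2,-35.9,3.6,0,0,0],
    [0,0,0,0,0,0],
    [0,0,0,0,0,0]
  ]
}}

```text
clock: 2.78
position: [0.4781, -0.2264, 0.1599]
ee_rot: [0.168, 0.986, -0.0, 0.0]
ft_force: [-0.1, 0.7, -0.4]
finger_gap: 0.0585
gripper_force: 0.0
```

```bash
python3 - <<'E'
from h import *
p,d,W=shot('side','side1')
cv2.imwrite('pics/side1c.png',cv2.resize(cv2.imread('pics/side1.png')[40:300,200:520],None,fx=2,fy=2))
E
python3 plan.py ".478,-.224,.085,70.9,25" ".478,-.224,.036,70.9,17"
```

```text
t 2.8333 pos [ 0.4775 -0.2244  0.1598] loc [-0.0456 -0.2344] psi 70.76 q [-0.65  0.5   1.75  0.    0.9  -1.89] gap 0.0589 F [-0.1 -0.1 -0.1] g 0.0
[[-0.1,0.2,24.9,0,-0,-0.001],[-0.1,0.1,25,0,-0.001,-0.001],[-0.1,0.2,24.9,0.001,0,-0.001],[-0,-0,16.3,-0,0,0],[-0,-0,16.4,-0,0,0]]
[[-0,-0,16.3,-0,0,0],[0,0,0,0,0,0],[0,0,0,0,0,0],[0,0,0,0,0,0],[0,0,0,0,0,0]]
```

View pics/side1c.png

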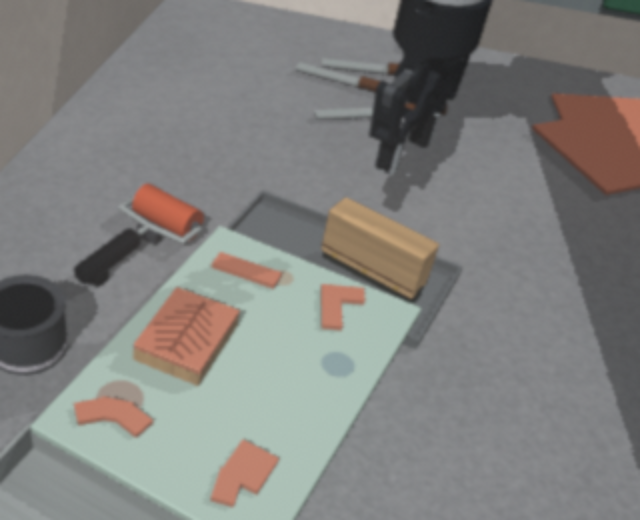

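The crop shows the open gripper (fingers at about (400,150)) over the upright squeegee at (380,245). I'm descending.

{"api": "apply_moves", "payload": {
  "commands": [
    [0,0.5,25,0,0,-0.002],
    [0,0,25,0,0,0],
    [0,0,25,0,0,0],
    [0,0,16.4,0,0,0],
    [0,0,16.4,0,0,0]
  ]
}}

```text
clock: 3.25
position: [0.4776, -0.221, 0.0514]
ee_rot: [0.164, 0.986, 0.001, -0.001]
ft_force: [0.1, -0.3, -0.0]
finger_gap: 0.0586
gripper_force: 0.0
```

{"api": "apply_moves", "payload": {
  "commands": [
    [0,0,16,0,0,0],
    [0,0,0,0,0,0],
    [0,0,0,0,0,0],
    [0,0,0,0,0,0],
    [0,0,0,0,0,0]
  ]
}}

```text
clock: 3.67
position: [0.4788, -0.2233, 0.0374]
ee_rot: [0.165, 0.986, -0.0, 0.001]
ft_force: [-0.7, 0.4, 0.5]
finger_gap: 0.0588
gripper_force: 0.0
```

{"api": "apply_moves", "payload": {
  "commands": [
    [0,0,0,0,0,0],
    [0,0,0,0,0,0],
    [0,0,0,0,0,0],
    [0,0,0,0,0,0],
    [0,0,0,0,0,0]
  ],
  "claw": 255
}}

```text
clock: 4.08
position: [0.4786, -0.2239, 0.0372]
ee_rot: [0.165, 0.986, -0.0, 0.001]
ft_force: [-0.8, 0.4, 5.9]
finger_gap: 0.0335
gripper_force: 60.3
```

{"api": "apply_moves", "payload": {
  "commands": [
    [0,0,0,0,0,0],
    [0,0,0,0,0,0],
    [0,0,0,0,0,0],
    [0,0,0,0,0,0],
    [0,0,0,0,0,0]
  ]
}}

```text
clock: 4.5
position: [0.4786, -0.2239, 0.0372]
ee_rot: [0.165, 0.986, -0.0, 0.001]
ft_force: [-0.4, -0.1, 5.9]
finger_gap: 0.0332
gripper_force: 60.3
```

```bash
python3 plan.py ".478,-.224,.0955,70.9,20"  "S-.055,-.215,.0955,0,20" "S-.055,-.205,.0843,0,10" "S-.055,.05,.0843,0,18"
```

```text
t 4.5 pos [ 0.4786 -0.2239  0.0372] loc [-0.0446 -0.2338] psi 70.98 q [-0.65  0.71  1.82  0.    0.61 -1.89] gap 0.0332 F [-0.4 -0.1  5.9] g 60.3
[[0.2,-0.1,-19.4,-0,0.001,0],[0.1,-0.1,-19.4,-0,0,0.001],[0.2,-0.1,-19.5,-0,0.001,0],[6.4,8.6,0,-0,-0,-0.082],[5.6,9,0,-0,-0,-0.082]]
[[-0,5,5.6,-0,-0,0],[-0,5,5.6,-0,-0,0],[-0,17,-0,-0,-0,0],[-0,17,-0,-0,-0,0],[-0,17,-0,-0,-0,0]]
[[-0,17,-0,-0,-0,0],[-0,17,-0,-0,-0,0],[-0,17,-0,-0,-0,0],[-0,17,-0,-0,-0,0],[-0,17,-0,-0,-0,0]]
[[-0.1,17,-0,-0,-0,0],[0,17,-0,-0,-0,0],[0,17,-0,-0,-0,0],[0,17,-0.1,-0,-0,0],[0,17,0,-0,-0,0]]
[[0,17,0,-0,-0,0],[0,17,0,-0,-0,0],[0,0,0,0,0,0],[0,0,0,0,0,0],[0,0,0,0,0,0]]
```

{"api": "apply_moves", "payload": {
  "commands": [
    [0,0,-19.4,0,0,0],
    [0,0,-19.4,0,0,0],
    [0,0,-19.4,0,0,0],
    [6,8.6,0,0,0,-0.082],
    [6,9,0,0,0,-0.082]
  ]
}}

```text
clock: 4.92
position: [0.4726, -0.2042, 0.0957]
ee_rot: [0.082, 0.997, -0.001, 0.002]
ft_force: [-0.9, 0.0, -2.2]
finger_gap: 0.0333
gripper_force: 60.3
```

{"api": "apply_moves", "payload": {
  "commands": [
    [0,0,0,0,0,0],
    [0,0,0,0,0,0],
    [0,0,0,0,0,0],
    [0,0,0,0,0,0],
    [0,0,0,0,0,0]
  ]
}}

```text
clock: 5.33
position: [0.4719, -0.2039, 0.0942]
ee_rot: [0.084, 0.996, -0.0, 0.0]
ft_force: [0.5, -0.3, -2.4]
finger_gap: 0.0336
gripper_force: 60.3
```

```bash
python3 - <<'E'
from h import *
p,d,W=shot('side','side2')
cv2.imwrite('pics/side2c.png',cv2.resize(cv2.imread('pics/side2.png')[60:300,220:500],None,fx=2,fy=2))
E
python3 plan.py "S-.055,-.200,.0845,0,14" "S-.055,.05,.0845,0,18"
```

```text
t 5.3833 pos [ 0.4719 -0.2037  0.0942] loc [-0.0547 -0.215 ] psi 80.33 q [-0.63  0.6   1.83 -0.    0.72 -2.03] gap 0.0336 F [-0.3  0.  -2.2] g 60.3
[[0.1,7.5,4.8,-0,0,0],[0.2,7.5,4.9,-0,0,0],[-0,17.9,-0,-0,0,0],[-0,17.8,-0,-0,0,0],[-0,17.9,-0,-0,0,0]]
[[-0,17.8,-0,-0,0,0],[-0,17.9,-0,-0,0,0],[-0.1,17.9,-0,-0,0,0],[0,17.8,-0,-0,0,0],[0,17.9,-0,-0,0,0]]
[[0,17.8,-0,-0,0,0],[0,17.9,-0,-0,0,0],[0,17.9,-0,-0,0,0],[-0,17.8,-0,-0,0,0],[-0,17.9,-0,-0,0,0]]
[[-0,17.8,-0,-0,0,0],[0,0,0,0,0,0],[0,0,0,0,0,0],[0,0,0,0,0,0],[0,0,0,0,0,0]]
```

View pics/side2c.png

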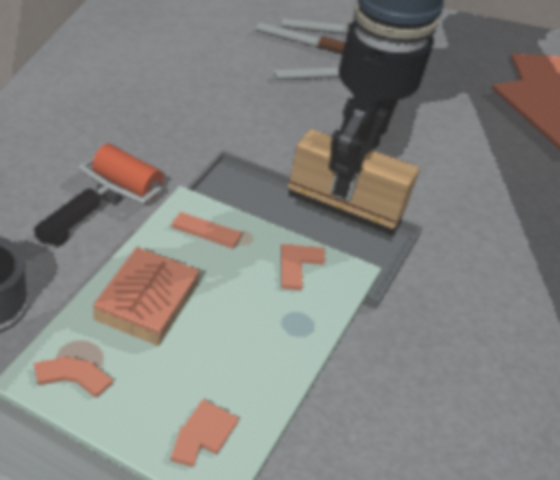

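The crop shows the squeegee held in the middle, level and clear of the slab edge, with the corner at (300,265) ahead of it. I'm sweeping the near lane.

{"api": "apply_moves", "payload": {
  "commands": [
    [0,7.5,4.8,0,0,0],
    [0,7.5,4.9,0,0,0],
    [0,15,0,0,0,0],
    [0,18,0,0,0,0],
    [0,18,0,0,0,0]
  ]
}}

```text
clock: 5.8
position: [0.4823, -0.1369, 0.084]
ee_rot: [0.084, 0.996, 0.0, -0.001]
ft_force: [0.7, -0.4, -2.6]
finger_gap: 0.0336
gripper_force: 60.3
```

{"api": "apply_moves", "payload": {
  "commands": [
    [0,18,0,0,0,0],
    [0,18,0,0,0,0],
    [0,18,0,0,0,0],
    [0,18,0,0,0,0],
    [0,18,0,0,0,0]
  ]
}}

```text
clock: 6.22
position: [0.4972, -0.0477, 0.0841]
ee_rot: [0.084, 0.996, 0.0, -0.001]
ft_force: [0.6, -0.7, -2.6]
finger_gap: 0.0332
gripper_force: 60.2
```

{"api": "apply_moves", "payload": {
  "commands": [
    [0,18,0,0,0,0],
    [0,18,0,0,0,0],
    [0,18,0,0,0,0],
    [0,18,0,0,0,0],
    [0,18,0,0,0,0]
  ]
}}

```text
clock: 6.63
position: [0.5121, 0.041, 0.0841]
ee_rot: [0.084, 0.996, 0.0, -0.001]
ft_force: [-0.6, -0.1, -1.9]
finger_gap: 0.0335
gripper_force: 60.2
```

```bash
python3 - <<'E'
from h import *
p,d,W=shot('side','side3')
cv2.imwrite('pics/side3c.png',cv2.resize(cv2.imread('pics/side3.png')[90:400,130:530],None,fx=1.8,fy=1.8))
E
python3 plan.py "S-.055,.195,.0845,0,14"
```

```text
t 6.6833 pos [0.5124 0.0437 0.0842] loc [-0.0564  0.0357] psi 80.48 q [-0.13  0.61  1.83  0.    0.7  -1.54] gap 0.0333 F [ 0.1  3.  -1.7] g 60.5
[[-0.2,13.3,-0,0,-0,0],[-0.1,13.3,-0,0,-0,0.001],[-0.2,13.2,-0,0,-0,-0],[-0.1,13.3,-0,0.001,-0,0],[-0.2,13.3,-0,-0,-0,0]]
[[-0.1,13.3,-0.1,-0,-0,0.001],[-0.1,13.2,0,-0,-0.001,-0],[-0.2,13.3,0,0,0,0],[-0.1,13.3,-0,0,0,0],[-0.1,13.3,-0,0,0,0.001]]
[[-0.2,13.2,-0,0.001,0,-0],[-0.1,13.3,-0.1,-0,0,0],[0,0,0,0,0,0],[0,0,0,0,0,0],[0,0,0,0,0,0]]
```

View pics/side3c.png

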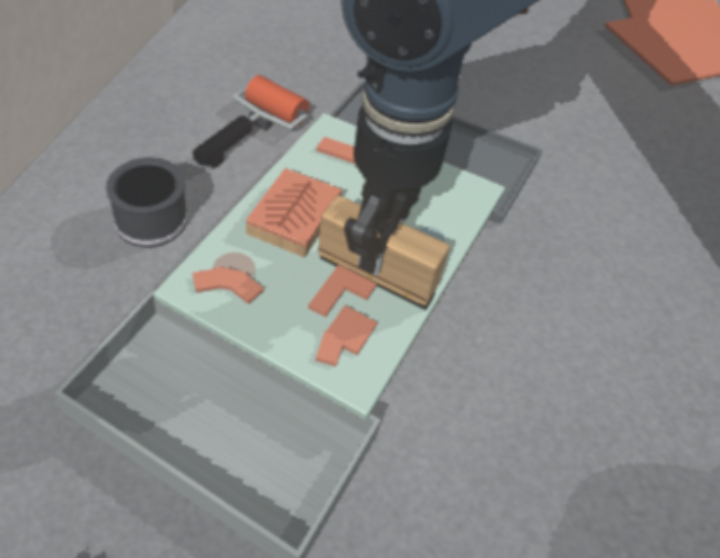

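The crop shows the corner at (340,290) ahead of the blade and the wedge at (345,335); the block is clear at (295,205). I'm sweeping on over the edge.

{"api": "apply_moves", "payload": {
  "commands": [
    [0,13.3,0,0,0,0],
    [0,13.3,0,0,0,0.001],
    [0,13.3,0,0,0,0],
    [0,13.3,0,0,0,0],
    [0,13.3,0,0,0,0]
  ]
}}

```text
clock: 7.1
position: [0.5231, 0.1059, 0.084]
ee_rot: [0.084, 0.996, -0.0, -0.001]
ft_force: [-0.2, -0.7, -2.7]
finger_gap: 0.0332
gripper_force: 60.5
```

{"api": "apply_moves", "payload": {
  "commands": [
    [0,13.3,0,0,0,0.001],
    [0,13.3,0,0,0,0],
    [0,13.3,0,0,0,0],
    [0,13.3,0,0,0,0],
    [0,13.3,0,0,0,0]
  ]
}}

```text
clock: 7.52
position: [0.535, 0.1717, 0.0845]
ee_rot: [0.085, 0.996, -0.0, -0.0]
ft_force: [-0.3, 0.5, -1.8]
finger_gap: 0.0335
gripper_force: 60.5
```

{"api": "apply_moves", "payload": {
  "commands": [
    [0,13.3,0,0,0,0],
    [0,13.3,0,0,0,0],
    [0,5,0,0,0,0],
    [0,0,0,0,0,0],
    [0,0,0,0,0,0]
  ]
}}

```text
clock: 7.93
position: [0.5403, 0.2017, 0.0846]
ee_rot: [0.084, 0.996, -0.0, -0.0]
ft_force: [0.5, -0.2, -2.1]
finger_gap: 0.0334
gripper_force: 60.6
```

```bash
python3 - <<'E'
from h import *
p,d,W=shot('side','side4')
cv2.imwrite('pics/side4c.png',cv2.resize(cv2.imread('pics/side4.png')[90:400,130:530],None,fx=1.8,fy=1.8))
E
python3 plan.py "S-.055,.185,.12,0,25" "S.063,.085,.125,0,35" "S.063,.0775,.095,0,15" "S.063,.0775,.0845,0,8"
```

```text
t 7.9833 pos [0.5402 0.2013 0.0846] loc [-0.0556  0.1957] psi 80.28 q [ 0.16  0.67  1.67 -0.    0.8  -1.24] gap 0.0334 F [-0.2 -0.2 -2.7] g 60.6
[[-0.3,-5.4,-17.7,-0,-0,-0],[-0.3,-5.3,-17.7,-0.001,-0.001,-0],[-23.6,-20,-1,0,0,-0],[-23.6,-20,-1,0,0,-0],[-23.6,-20,-1,0,0,-0]]
[[-23.6,-20,-1,0,0,-0],[-23.6,-20,-1,0,0,-0],[-0,-2.5,10,0,0,-0],[-0,-2.5,10,0,0,-0],[-0,-2.5,10,0,0,-0]]
[[-0,-0,5.3,0,0,-0],[-0,-0,5.2,0,0,-0],[0,0,0,0,0,0],[0,0,0,0,0,0],[0,0,0,0,0,0]]
```

View pics/side4c.png

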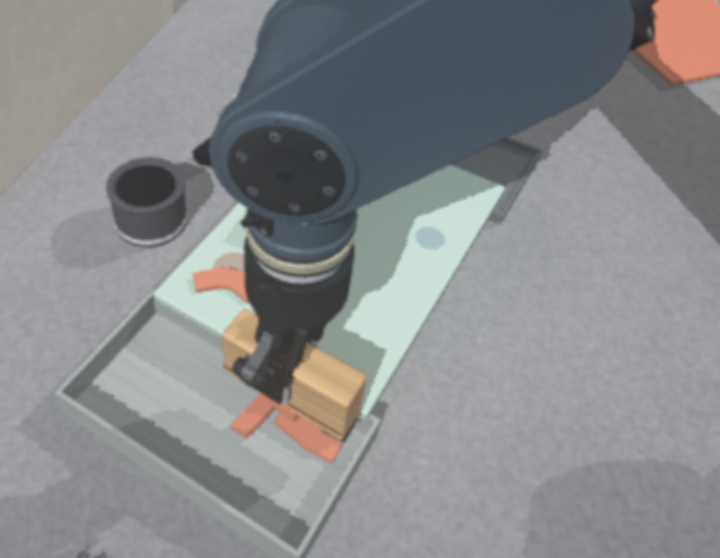

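The crop shows both offcuts fallen into the tray at (250,412) and (310,435), with the bow still on the slab at (220,280). I'm going behind the bow.

{"api": "apply_moves", "payload": {
  "commands": [
    [0,-5.4,-17.7,0,0,0],
    [0,-5.3,-17.7,0,0,0],
    [-23.8,-20,-1,0,0,0],
    [-23.8,-20,-1,0,0,0],
    [-23.7,-20,-1,0,0,0]
  ]
}}

```text
clock: 8.4
position: [0.5991, 0.1183, 0.1237]
ee_rot: [0.085, 0.996, -0.0, 0.0]
ft_force: [0.7, 0.9, -2.6]
finger_gap: 0.0332
gripper_force: 60.8
```

{"api": "apply_moves", "payload": {
  "commands": [
    [-23.7,-20,-1,0,0,0],
    [-23.7,-20,-1,0,0,0],
    [0,-7.5,0,0,0,0],
    [0,0,0,0,0,0],
    [0,0,0,0,0,0]
  ]
}}

```text
clock: 8.82
position: [0.6362, 0.0642, 0.1246]
ee_rot: [0.086, 0.996, 0.0, -0.001]
ft_force: [1.0, 0.5, -2.8]
finger_gap: 0.0333
gripper_force: 60.6
```

```bash
python3 - <<'E'
from h import *
p,d,W=shot('top','top5')
cv2.imwrite('pics/top5c.png',cv2.resize(cv2.imread('pics/top5.png')[150:360,130:470],None,fx=2.2,fy=2.2))
E
python3 plan.py "S.063,.0775,.095,0,11" "S.063,.0775,.0845,0,6" "S.063,.195,.0845,0,13"
```

```text
t 8.8667 pos [0.6358 0.0651 0.1246] loc [0.0616 0.0776] psi 80.22 q [-0.07  0.67  1.48  0.    0.99 -1.47] gap 0.033 F [-0.6  0.4 -1.6] g 60.6
[[-0.5,-0,9.9,0,-0.001,-0],[-0.4,-0.1,9.8,0,-0.001,-0.001],[-0.5,-0,9.9,0,-0.001,-0],[-0,-0,5.3,0,0,-0],[-0,-0,5.2,0,0,-0]]
[[0,11.7,0,0,0,-0],[0,11.8,0,0,0,-0],[0,11.7,0,0,0,-0],[0,11.8,0,0,0,-0],[0,11.7,0,0,0,-0]]
[[0,11.8,0,0,0,-0],[0,11.7,0,0,0,-0],[0,11.8,0,0,0,-0],[0,11.7,0,0,0,-0],[0,11.8,0,0,0,-0]]
```

View pics/top5c.png

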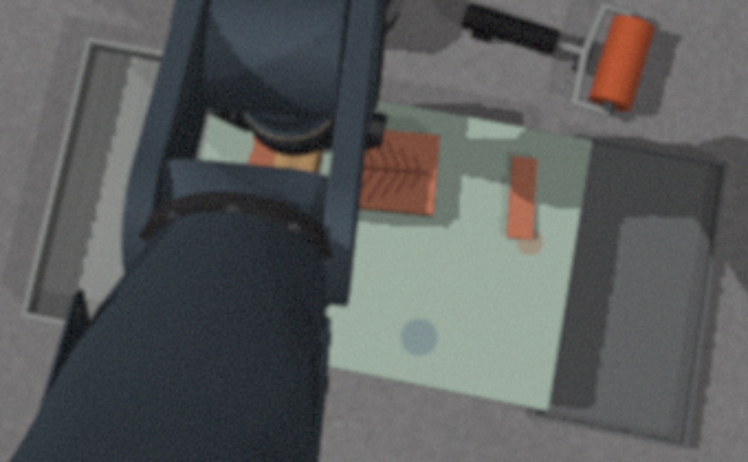

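The top crop shows the block at (400,172) and the strip at (522,197) where they started. The bow is at (260,150), just beyond the handle. I'm lowering and sweeping the bow.

{"api": "apply_moves", "payload": {
  "commands": [
    [-0.5,0,9.9,0,-0.001,0],
    [-0.4,0,9.8,0,-0.001,0],
    [-0.5,0,9.9,0,0,0],
    [0,0,5.3,0,0,0],
    [0,0,5.2,0,0,0]
  ]
}}

```text
clock: 9.28
position: [0.638, 0.0654, 0.0834]
ee_rot: [0.084, 0.996, -0.0, -0.0]
ft_force: [0.7, 0.3, -2.2]
finger_gap: 0.0333
gripper_force: 60.7
```

{"api": "apply_moves", "payload": {
  "commands": [
    [0,11.7,0,0,0,0],
    [0,11.8,0,0,0,0],
    [0,11.7,0,0,0,0],
    [0,11.8,0,0,0,0],
    [0,11.7,0,0,0,0]
  ]
}}

```text
clock: 9.7
position: [0.6491, 0.1244, 0.0851]
ee_rot: [0.084, 0.996, 0.0, 0.001]
ft_force: [0.5, -1.2, -3.6]
finger_gap: 0.0334
gripper_force: 60.6
```

{"api": "apply_moves", "payload": {
  "commands": [
    [0,11.7,0,0,0,0],
    [0,11.8,0,0,0,0],
    [0,11.7,0,0,0,0],
    [0,11.8,0,0,0,0],
    [0,11.7,0,0,0,0]
  ]
}}

```text
clock: 10.12
position: [0.6589, 0.1817, 0.085]
ee_rot: [0.085, 0.996, -0.0, 0.001]
ft_force: [0.3, 0.3, -2.4]
finger_gap: 0.0334
gripper_force: 60.6
```

{"api": "apply_moves", "payload": {
  "commands": [
    [0,5,0,0,0,0],
    [0,0,0,0,0,0],
    [0,0,0,0,0,0],
    [0,-5,-15,0,0,0],
    [0,-5,-20,0,0,0]
  ]
}}

```text
clock: 10.53
position: [0.6559, 0.1744, 0.1187]
ee_rot: [0.085, 0.996, -0.001, -0.002]
ft_force: [-0.2, -0.6, -2.5]
finger_gap: 0.0336
gripper_force: 60.5
```

```bash
python3 - <<'E'
from h import *
p,d,W=shot('side','side6')
for n in ('bow','wedge','corner','strip'):
    for r in arm.recognise('side','offcut_'+n)[:2]: print(n,r['rect'],round(r['conf'],2))
cv2.imwrite('pics/side6c.png',cv2.resize(cv2.imread('pics/side6.png')[90:400,130:530],None,fx=1.8,fy=1.8))
E
python3 plan.py "S-0.03,.1,.135,-15,36" "S-0.03,-.117,.135,-75,36" "S.114,-.117,.135,-90,36"  "S.114,-.117,.095,-90,14" "S.114,-.117,.0845,-90,6"
```

```text
bow [207.4, 283.8, 35.4, 24.2] 0.89
wedge [283.2, 317.6, 36.6, 31.1] 0.72
corner [258.2, 303.5, 41.0, 31.3] 0.62
strip [305.8, 164.2, 36.8, 21.8] 0.85
t 10.7833 pos [0.6577 0.1748 0.1203] loc [0.0647 0.1895] psi 80.21 q [ 0.1   0.73  1.37 -0.    1.04 -1.3 ] gap 0.0333 F [-0.4  0.4 -3.6] g 60.7
[[23.6,-22.4,-3.7,0,0.001,0.065],[22.2,-23.9,-3.7,0,0,0.065],[20.5,-25.3,-3.7,0,0.001,0.065],[18.9,-26.5,-3.7,0,0,0.065],[-6.2,-23.3,-0,0,-0,0.116]]
[[-8.9,-22.4,-0,0,-0,0.117],[-11.5,-21.2,-0,0,-0,0.116],[-13.8,-19.8,-0,0,-0,0.117],[-16,-18,-0,0,-0,0.116],[-18.1,-16,-0,0,-0,0.116]]
[[-19.7,-13.9,-0,0,-0,0.117],[-21.2,-11.4,-0.1,0,-0,0.116],[-22.4,-8.9,0,0,-0,0.116],[-7.5,27.8,0,0,-0,0.052],[-6,28.2,0,0,-0,0.053]]
[[-4.5,28.4,0,0,-0,0.052],[-3,28.7,0,0,-0,0.053],[-1.6,28.7,0.1,0,-0,0.052],[0,0,13.3,0,-0,0],[0,0,13.3,0,-0,0]]
[[0,0,13.4,0,-0,0],[0,0,5.2,0,-0,0],[0,0,5.3,0,-0,0],[0,0,0,0,0,0],[0,0,0,0,0,0]]
```

View pics/side6c.png

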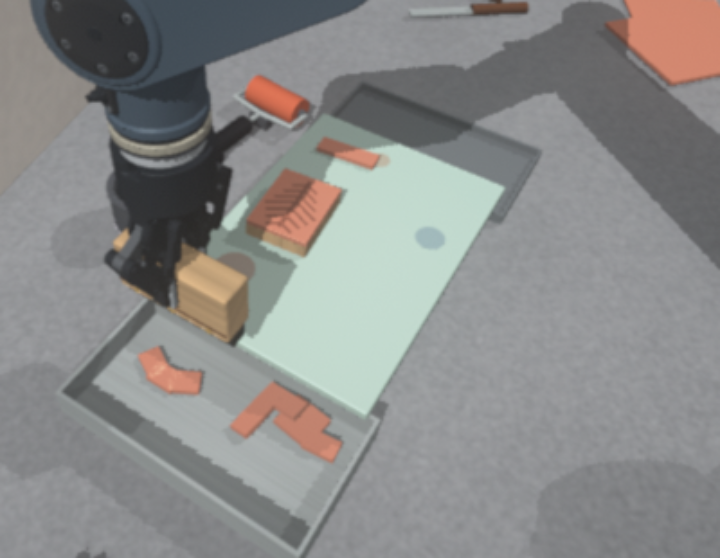

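The crop shows three offcuts in the waste tray: bow (170,370), corner (265,405) and wedge (310,435). The strip at (348,152) and the block haven't moved. I'm turning and going to the strip's far side.

{"api": "apply_moves", "payload": {
  "commands": [
    [23.6,-22.4,-3.7,0,0.001,0.065],
    [22.2,-23.9,-3.7,0,0,0.065],
    [20.5,-25.3,-3.7,0,0,0.065],
    [18.9,-26.5,-3.7,0,0,0.065],
    [-6.2,-23.3,0,0,0,0.116]
  ]
}}

```text
clock: 11.2
position: [0.5379, 0.0803, 0.1337]
ee_rot: [0.271, 0.963, -0.001, -0.005]
ft_force: [-0.9, -0.3, -2.1]
finger_gap: 0.0338
gripper_force: 60.7
```

{"api": "apply_moves", "payload": {
  "commands": [
    [-8.9,-22.4,0,0,0,0.117],
    [-11.5,-21.2,0,0,0,0.116],
    [-13.8,-19.8,0,0,0,0.117],
    [-16,-18,0,0,0,0.116],
    [-18.1,-16,0,0,0,0.116]
  ]
}}

```text
clock: 11.62
position: [0.5243, -0.0403, 0.134]
ee_rot: [0.537, 0.844, 0.0, -0.0]
ft_force: [-0.3, 0.2, -2.9]
finger_gap: 0.0335
gripper_force: 60.7
```

{"api": "apply_moves", "payload": {
  "commands": [
    [-19.7,-13.9,0,0,0,0.117],
    [-21.2,-11.4,0,0,0,0.116],
    [-22.4,-8.9,0,0,0,0.116],
    [-7.5,27.8,0,0,0,0.052],
    [-6,28.2,0,0,0,0.053]
  ]
}}

```text
clock: 12.03
position: [0.568, -0.1216, 0.1338]
ee_rot: [0.713, 0.701, -0.001, -0.002]
ft_force: [0.7, 0.8, -1.9]
finger_gap: 0.0332
gripper_force: 61.0
```

{"api": "apply_moves", "payload": {
  "commands": [
    [-4.5,28.4,0,0,0,0.052],
    [-3,28.7,0,0,0,0.053],
    [-1.6,28.7,0,0,0,0.052],
    [0,0,0,0,0,0],
    [0,0,0,0,0,0]
  ]
}}

```text
clock: 12.45
position: [0.6556, -0.135, 0.1335]
ee_rot: [0.764, 0.646, 0.0, -0.0]
ft_force: [-0.6, 0.1, -3.4]
finger_gap: 0.0335
gripper_force: 61.2
```

```bash
python3 - <<'E'
from h import *
p,d,W=shot('side','side7')
cv2.imwrite('pics/side7c.png',cv2.resize(cv2.imread('pics/side7.png')[60:300,220:500],None,fx=2,fy=2))
E
python3 plan.py "S.114,-.117,.095,-90,14" "S.114,-.117,.0845,-90,6" "S.000,-.117,.0845,-90,14" "S.008,-.117,.12,-90,20"
```

```text
t 12.5 pos [ 0.6539 -0.1344  0.1333] loc [ 0.1131 -0.1161] psi -9.6 q [-0.37  0.7   1.4   0.    1.05 -0.2 ] gap 0.0332 F [-1.   0.3 -3.1] g 61.2
[[-0.3,0.3,12.8,-0.001,-0,0.001],[-0.4,0.4,12.7,-0.001,-0,0],[-0.3,0.3,12.8,-0.001,-0.001,0.001],[0,0,5.2,0,0,-0],[0,0,5.3,0,0,-0]]
[[0,-12.7,-0,0,0,-0],[0,-12.6,-0,0,0,-0],[0,-12.7,-0,0,0,-0],[0,-12.7,-0,0,0,-0],[0,-12.6,-0,0,0,-0]]
[[0,-12.7,-0,0,0,-0],[0,-12.7,-0,0,0,-0],[0,-12.6,-0,0,0,-0],[0,-12.7,-0.1,0,0,-0],[-0,4,-17.7,0,0,-0]]
[[-0,4,-17.7,0,0,-0],[0,0,0,0,0,0],[0,0,0,0,0,0],[0,0,0,0,0,0],[0,0,0,0,0,0]]
```

View pics/side7c.png

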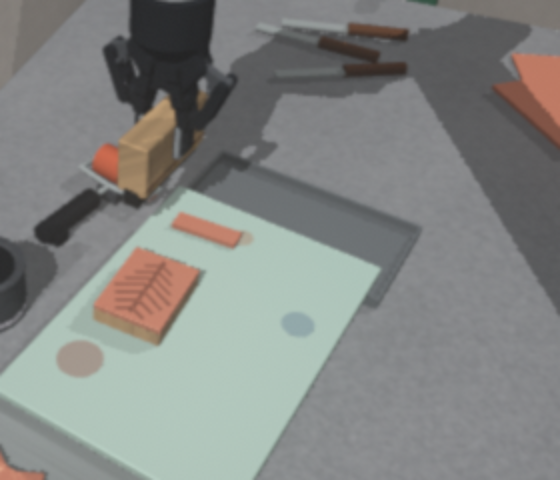

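The crop shows the squeegee turned beyond the strip (205,228), with the block clear at (150,295). I'm pushing the strip into the near lane.

{"api": "apply_moves", "payload": {
  "commands": [
    [0,0.5,12.8,0,0,0.001],
    [0,0.3,12.7,0,0,0],
    [0,0.2,12.8,0,0,0],
    [0,0,5.2,0,0,0],
    [0,0,5.3,0,0,0]
  ]
}}

```text
clock: 12.92
position: [0.6546, -0.1346, 0.084]
ee_rot: [0.764, 0.645, -0.0, -0.001]
ft_force: [0.4, -0.7, -2.6]
finger_gap: 0.0333
gripper_force: 61.2
```

{"api": "apply_moves", "payload": {
  "commands": [
    [0,-12.7,0,0,0,0],
    [0,-12.7,0,0,0,0],
    [0,-12.7,0,0,0,0],
    [0,-12.7,0,0,0,0],
    [0,-12.7,0,0,0,0]
  ]
}}

```text
clock: 13.33
position: [0.593, -0.1244, 0.0859]
ee_rot: [0.764, 0.645, 0.0, 0.001]
ft_force: [-0.5, -0.4, -2.8]
finger_gap: 0.0334
gripper_force: 61.2
```

{"api": "apply_moves", "payload": {
  "commands": [
    [0,-12.7,0,0,0,0],
    [0,-12.7,0,0,0,0],
    [0,-12.7,0,0,0,0],
    [0,-12.7,0,0,0,0],
    [0,0,0,0,0,0]
  ]
}}

```text
clock: 13.75
position: [0.5402, -0.1147, 0.0857]
ee_rot: [0.764, 0.645, -0.001, -0.002]
ft_force: [-0.6, 0.7, -1.4]
finger_gap: 0.033
gripper_force: 61.2
```

{"api": "apply_moves", "payload": {
  "commands": [
    [0,4,-12,0,0,0],
    [0,4,-20,0,0,0],
    [0,0,-18,0,0,0],
    [0,0,0,0,0,0],
    [0,0,0,0,0,0]
  ]
}}

```text
clock: 14.17
position: [0.5526, -0.1177, 0.1367]
ee_rot: [0.764, 0.645, 0.001, 0.002]
ft_force: [0.6, 1.1, -3.2]
finger_gap: 0.0332
gripper_force: 61.3
```

```bash
cat > loc.py <<'E'
from h import *; import sys
C=np.array([.562,-.001]);TH=np.radians(-9.7);M=np.array([[np.cos(TH),-np.sin(TH)],[np.sin(TH),np.cos(TH)]])
p,d,W=shot('side',sys.argv[1]); q=p.astype(int)
for n in sys.argv[2:]:
    for r in arm.recognise('side',n)[:1]:
        x,y,w,h=[int(a) for a in r['rect']];c=W[y:y+h,x:x+w];k=(q[y:y+h,x:x+w,0]>q[y:y+h,x:x+w,1]+40)&~np.isnan(c[...,0])
        l=(c[k][:,:2]-C)@M; print(n,r['rect'],round(r['conf'],2),np.percentile(l,3,0).round(3),np.percentile(l,97,0).round(3),'z',np.median(c[k][:,2]).round(3))
E
python3 loc.py side8 offcut_strip block
python3 plan.py "S0.01,-.20,.14,-70,36" "S-.055,-.205,.11,0,30" "S-.055,-.200,.0845,0,14"
```

```text
offcut_strip [349.1, 186.6, 37.4, 23.5] 0.83 [-0.081 -0.12 ] [-0.016 -0.099] z 0.056
block [264.3, 184.3, 52.9, 46.2] 0.84 [ 0.022 -0.031] [0.087 0.053] z 0.073
t 14.3167 pos [ 0.5505 -0.1168  0.1347] loc [ 0.0081 -0.1161] psi -9.68 q [-0.41  0.58  1.68  0.    0.89 -0.24] gap 0.0336 F [ 0.3 -0.2 -1.9] g 61.3
[[-28,0.6,-1.8,-0,-0,-0.116],[-27.8,-2.6,-1.7,-0.001,-0.001,-0.117],[-27.3,-5.9,-1.8,-0,0,-0.116],[1.6,-5.7,2.7,-0,0,-0.111],[2.2,-5.5,2.8,-0,0,-0.111]]
[[2.8,-5.2,2.7,-0,0,-0.111],[3.4,-4.9,2.7,-0,-0,-0.111],[3.9,-4.5,2.7,-0,-0,-0.111],[4.3,-4,2.8,-0,-0,-0.111],[4.8,-3.5,2.7,-0,-0,-0.111]]
[[5.1,-2.9,2.7,-0,-0,-0.111],[5.5,-2.4,2.8,-0,-0,-0.111],[5.6,-1.7,2.7,-0,-0,-0.111],[5.8,-1.2,2.7,-0,-0,-0.112],[0,2.5,12.8,-0,-0,0]]
[[0,2.6,12.7,-0,-0,0],[0,0,0,0,0,0],[0,0,0,0,0,0],[0,0,0,0,0,0],[0,0,0,0,0,0]]
```

The strip is now at local x −0.081…−0.016, inside the near lane, and the block hasn't moved. I'm going back to the tool end for the last sweep.

{"api": "apply_moves", "payload": {
  "commands": [
    [-28,0.6,-1.8,0,0,-0.116],
    [-27.8,-2.6,-1.7,0,0,-0.117],
    [-27.3,-5.9,-1.8,0,0,-0.116],
    [1.6,-5.7,2.7,0,0,-0.111],
    [2.2,-5.5,2.8,0,0,-0.111]
  ]
}}

```text
clock: 14.73
position: [0.5268, -0.2009, 0.1346]
ee_rot: [0.551, 0.835, 0.0, 0.0]
ft_force: [-0.2, 0.4, -1.8]
finger_gap: 0.0335
gripper_force: 61.2
```

{"api": "apply_moves", "payload": {
  "commands": [
    [2.8,-5.2,2.7,0,0,-0.111],
    [3.4,-4.9,2.7,0,0,-0.111],
    [3.9,-4.5,2.7,0,0,-0.111],
    [4.3,-4,2.8,0,0,-0.111],
    [4.8,-3.5,2.7,0,0,-0.111]
  ]
}}

```text
clock: 15.15
position: [0.4966, -0.1959, 0.1207]
ee_rot: [0.3, 0.954, 0.0, -0.001]
ft_force: [-0.2, 0.1, -2.4]
finger_gap: 0.0335
gripper_force: 61.2
```

{"api": "apply_moves", "payload": {
  "commands": [
    [5.1,-2.9,2.7,0,0,-0.111],
    [5.5,-2.4,2.8,0,0,-0.111],
    [5.6,-1.7,2.7,0,0,-0.111],
    [5.8,-1.2,2.7,0,0,-0.112],
    [0,0,0,0,0,0]
  ]
}}

```text
clock: 15.57
position: [0.4718, -0.193, 0.1095]
ee_rot: [0.084, 0.996, 0.001, -0.002]
ft_force: [-1.0, 0.4, -3.0]
finger_gap: 0.0332
gripper_force: 61.2
```

```bash
python3 plan.py "S-.055,-.200,.0845,0,14" "S-.055,.2,.0845,0,17"|cut -c1-250
```

```text
t 15.5667 pos [ 0.4718 -0.193   0.1095] loc [-0.0566 -0.2045] psi 80.41 q [-0.61  0.57  1.83  0.    0.75 -2.01] gap 0.0332 F [-1.   0.4 -3. ] g 61.2
[[-0.9,2.2,12.5,0.001,-0.002,0.001],[-0.8,2.2,12.5,0.001,-0.002,0.001],[0,16.7,0,0,-0,-0],[0,16.6,0,0,-0,-0],[0,16.7,0,0,-0,-0]]
[[0,16.7,0,0,-0,-0],[0,16.6,0,0,-0,-0],[0,16.7,0,0,-0,-0],[0,16.7,0,0,-0,-0],[0,16.6,0,0,-0,-0]]
[[0,16.7,0,0,-0,-0],[0,16.7,0,0,-0,-0],[0,16.6,0.1,0,-0,-0],[0,16.7,-0,0,-0,-0],[0,16.7,-0,0,-0,-0]]
[[0,16.6,-0,0,-0,-0],[0,16.7,-0,0,-0,-0],[0,16.7,-0,0,-0,-0],[0,16.6,-0,0,-0,-0],[0,16.7,-0,0,-0,-0]]
[[0,16.7,-0,0,-0,-0],[0,16.6,-0,0,-0,-0],[0.1,16.7,-0,0,-0,-0],[-0,16.7,0,0,-0,-0],[-0,16.6,0,0,-0,-0]]
[[-0,16.7,0,0,-0,-0],[0,0,0,0,0,0],[0,0,0,0,0,0],[0,0,0,0,0,0],[0,0,0,0,0,0]]
```

{"api": "apply_moves", "payload": {
  "commands": [
    [-0.5,2.2,12.5,0,0,0.001],
    [-0.5,2.2,12.5,0,0,0],
    [0,16.7,0,0,0,0],
    [0,16.7,0,0,0,0],
    [0,16.7,0,0,0,0]
  ]
}}

```text
clock: 15.98
position: [0.4843, -0.1402, 0.0852]
ee_rot: [0.087, 0.996, 0.0, -0.0]
ft_force: [0.8, 1.0, -2.0]
finger_gap: 0.0332
gripper_force: 61.2
```

{"api": "apply_moves", "payload": {
  "commands": [
    [0,16.7,0,0,0,0],
    [0,16.7,0,0,0,0],
    [0,16.7,0,0,0,0],
    [0,16.7,0,0,0,0],
    [0,16.7,0,0,0,0]
  ]
}}

```text
clock: 16.4
position: [0.4987, -0.0575, 0.0856]
ee_rot: [0.086, 0.996, 0.0, 0.0]
ft_force: [0.1, -0.5, -2.4]
finger_gap: 0.0334
gripper_force: 61.2
```

{"api": "apply_moves", "payload": {
  "commands": [
    [0,16.7,0,0,0,0],
    [0,16.7,0,0,0,0],
    [0,16.7,0,0,0,0],
    [0,16.7,0,0,0,0],
    [0,16.7,0,0,0,0]
  ]
}}

```text
clock: 16.82
position: [0.5127, 0.0249, 0.0856]
ee_rot: [0.086, 0.996, 0.0, 0.0]
ft_force: [-0.1, -0.6, -1.9]
finger_gap: 0.0333
gripper_force: 61.2
```

{"api": "apply_moves", "payload": {
  "commands": [
    [0,16.7,0,0,0,0],
    [0,16.7,0,0,0,0],
    [0,16.7,0,0,0,0],
    [0,16.7,0,0,0,0],
    [0,16.7,0,0,0,0]
  ]
}}

```text
clock: 17.23
position: [0.5267, 0.1072, 0.0855]
ee_rot: [0.086, 0.996, -0.0, 0.0]
ft_force: [1.2, -0.2, -1.8]
finger_gap: 0.0334
gripper_force: 61.2
```

{"api": "apply_moves", "payload": {
  "commands": [
    [0,15,0,0,0,0],
    [0,15,0,0,0,0],
    [0,15,0,0,0,0],
    [0,15,0,0,0,0],
    [0,15,0,0,0,0]
  ]
}}

```text
clock: 17.65
position: [0.5393, 0.1811, 0.0854]
ee_rot: [0.086, 0.996, -0.0, -0.0]
ft_force: [1.1, 0.3, -2.2]
finger_gap: 0.0336
gripper_force: 61.2
```

{"api": "apply_moves", "payload": {
  "commands": [
    [0,12,0,0,0,0],
    [0,10,0,0,0,0],
    [0,0,0,0,0,0],
    [0,-5,-15,0,0,0],
    [0,-5,-25,0,0,0]
  ]
}}

```text
clock: 18.07
position: [0.5387, 0.1913, 0.1237]
ee_rot: [0.085, 0.996, -0.001, -0.003]
ft_force: [0.2, 0.5, -2.1]
finger_gap: 0.0333
gripper_force: 61.1
```

```bash
python3 loc.py side9 offcut_strip offcut_corner offcut_bow offcut_wedge block
python3 -c "
import cv2
cv2.imwrite('pics/side9c.png',cv2.resize(cv2.imread('pics/side9.png')[90:400,130:530],None,fx=1.8,fy=1.8))"
python3 plan.py "S-.06,-.215,.127,0,40"
```

```text
offcut_strip [262.1, 311.0, 36.8, 34.9] 0.76 [-0.077  0.181] [-0.016  0.226] z 0.018
offcut_corner [257.3, 304.9, 40.7, 27.4] 0.68 [-0.064  0.175] [-0.014  0.227] z 0.018
offcut_bow [209.7, 285.5, 29.0, 22.5] 0.66 [0.043 0.206] [0.098 0.232] z 0.01
offcut_wedge [292.3, 318.8, 26.1, 30.9] 0.66 [-0.105  0.176] [-0.06  0.22] z 0.011
t 18.3667 pos [0.5405 0.1916 0.1252] loc [-0.0536  0.1862] psi 80.23 q [ 0.15  0.6   1.66 -0.    0.88 -1.25] gap 0.0332 F [ 0.2 -0.  -2.2] g 61.4
[[0.5,-36.5,-0.1,-0,-0,-0],[0.6,-36.5,-0.2,-0,-0,-0],[0.5,-36.4,-0.1,-0,-0,-0],[0.5,-36.5,-0.1,-0,-0,-0],[0.6,-36.5,-0.2,-0,-0,-0.001]]
[[0.5,-36.5,-0.1,-0,-0,0],[0.6,-36.4,-0.2,-0,-0.001,0],[0.6,-36.5,-0.1,-0,0,0],[0.5,-36.5,-0.1,-0,0,-0],[0.6,-36.5,-0.2,-0.001,0,-0]]
[[0.6,-36.4,-0.1,0,0,-0],[0,0,0,0,0,0],[0,0,0,0,0,0],[0,0,0,0,0,0],[0,0,0,0,0,0]]
```

View pics/side9c.png

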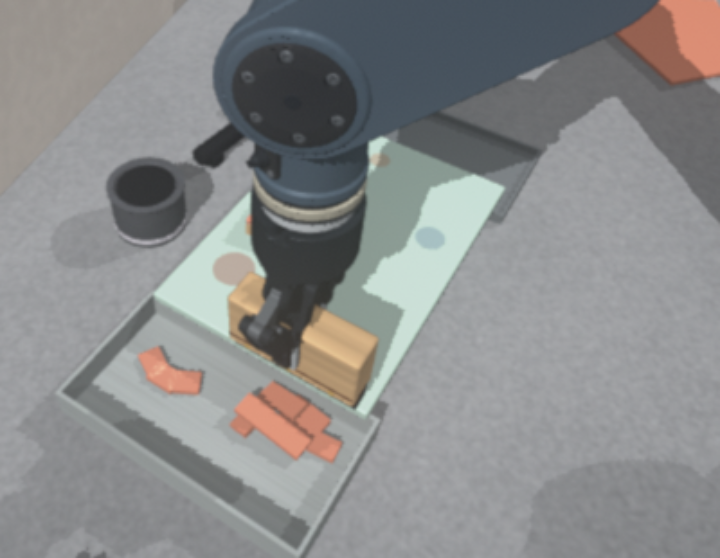

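All four offcuts lie in the waste tray: the strip at (275,425) on top of the corner and wedge, and the bow at (170,370). The slab is clear. I'm returning the squeegee.

{"api": "apply_moves", "payload": {
  "commands": [
    [0.5,-36.5,-0.1,0,0,0],
    [0.5,-36.5,-0.1,0,0,0],
    [0.5,-36.5,-0.1,0,0,0],
    [0.5,-36.5,-0.1,0,0,0],
    [0.5,-36.5,-0.1,0,0,0]
  ]
}}

```text
clock: 18.78
position: [0.5067, 0.0114, 0.1256]
ee_rot: [0.085, 0.996, 0.0, -0.001]
ft_force: [0.4, -0.5, -2.6]
finger_gap: 0.0331
gripper_force: 61.2
```

{"api": "apply_moves", "payload": {
  "commands": [
    [0,-36.5,0,0,0,0],
    [0,-36.5,0,0,0,0],
    [0,-36.5,0,0,0,0],
    [0,-36.5,0,0,0,0],
    [0,-36.5,0,0,0,0]
  ]
}}

```text
clock: 19.2
position: [0.4759, -0.1687, 0.1256]
ee_rot: [0.085, 0.996, 0.001, -0.0]
ft_force: [0.8, 0.7, -2.7]
finger_gap: 0.0334
gripper_force: 61.2
```

{"api": "apply_moves", "payload": {
  "commands": [
    [0,-36.5,0,0,0,0],
    [0,-19,0,0,0,0],
    [0,0,0,0,0,0],
    [0,0,0,0,0,0],
    [0,0,0,0,0,0]
  ]
}}

```text
clock: 19.62
position: [0.4669, -0.221, 0.1258]
ee_rot: [0.085, 0.996, 0.001, -0.001]
ft_force: [-1.2, -0.4, -1.8]
finger_gap: 0.0332
gripper_force: 61.3
```

```bash
python3 plan.py "S-.05,-.235,.06,0,18" "S-.05,-.235,.037,0,5"
```

```text
t 19.6167 pos [ 0.4669 -0.221   0.1258] loc [-0.0567 -0.2329] psi 80.25 q [-0.66  0.54  1.8   0.    0.8  -2.06] gap 0.0332 F [-1.2 -0.4 -1.8] g 61.3
[[-1.7,-0.6,16.4,0,-0,-0],[-1.7,-0.5,16.5,0.001,-0.001,-0],[-1.7,-0.6,16.4,0,-0,-0.001],[-1.7,-0.5,16.5,0.001,-0.001,0],[0,-0,4.6,-0,0,0]]
[[0,-0,4.6,-0,0,0],[0,-0,4.6,-0,0,0],[0,-0,4.6,-0,0,0],[0.1,-0,4.6,-0,0,0],[0,0,0,0,0,0]]
```

{"api": "apply_moves", "payload": {
  "commands": [
    [-1.7,-0.6,16.4,0,0,0],
    [-1.7,-0.5,16.5,0,0,0],
    [-1.7,-0.6,16.4,0,0,0],
    [-1.7,-0.5,16.5,0,0,0],
    [0,0,4.6,0,0,0]
  ]
}}

```text
clock: 20.03
position: [0.4733, -0.2228, 0.054]
ee_rot: [0.084, 0.996, 0.001, -0.001]
ft_force: [0.2, -0.1, -2.2]
finger_gap: 0.0334
gripper_force: 61.3
```

{"api": "apply_moves", "payload": {
  "commands": [
    [0,0,4.6,0,0,0],
    [0,0,4.6,0,0,0],
    [0,0,4.6,0,0,0],
    [0,0,4,0,0,0],
    [0,0,0,0,0,0]
  ]
}}

```text
clock: 20.45
position: [0.4741, -0.2252, 0.0382]
ee_rot: [0.085, 0.996, 0.0, 0.0]
ft_force: [0.4, 0.0, -2.1]
finger_gap: 0.0335
gripper_force: 61.3
```

```bash
python3 plan.py
```

```text
t 20.45 pos [ 0.4741 -0.2252  0.0382] loc [-0.0489 -0.2358] psi 80.28 q [-0.66  0.71  1.82  0.    0.61 -2.06] gap 0.0335 F [ 0.4  0.  -2.1] g 61.3
```

{"api": "apply_moves", "payload": {
  "commands": [
    [0,0,0.5,0,0,0],
    [0,0,0.5,0,0,0],
    [0,0,0.4,0,0,0],
    [0,0,0,0,0,0],
    [0,0,0,0,0,0]
  ]
}}

```text
clock: 20.87
position: [0.4743, -0.2255, 0.0372]
ee_rot: [0.085, 0.996, -0.0, 0.001]
ft_force: [-0.6, -0.2, -2.2]
finger_gap: 0.0331
gripper_force: 61.3
```

{"api": "apply_moves", "payload": {
  "commands": [
    [0,0,0.5,0,0,0],
    [0,0,0.5,0,0,0],
    [0,0,0,0,0,0],
    [0,0,0,0,0,0],
    [0,0,0,0,0,0]
  ]
}}

```text
clock: 21.28
position: [0.4743, -0.2255, 0.0371]
ee_rot: [0.085, 0.996, -0.0, 0.001]
ft_force: [-1.8, 2.0, 6.0]
finger_gap: 0.0335
gripper_force: 62.6
```

The blade is on the tray floor. I'm releasing and lifting straight up.

{"api": "apply_moves", "payload": {
  "commands": [
    [0,0,0,0,0,0],
    [0,0,0,0,0,0],
    [0,0,0,0,0,0],
    [0,0,0,0,0,0],
    [0,0,0,0,0,0]
  ],
  "claw": 80
}}

```text
clock: 21.7
position: [0.4742, -0.2254, 0.036]
ee_rot: [0.085, 0.996, -0.0, 0.0]
ft_force: [-0.5, 0.6, 1.4]
finger_gap: 0.0587
gripper_force: 0.0
```

{"api": "apply_moves", "payload": {
  "commands": [
    [0,0,-10,0,0,0],
    [0,0,-20,0,0,0],
    [0,0,-30,0,0,0],
    [0,0,-35,0,0,0],
    [0,0,-35,0,0,0]
  ]
}}

```text
clock: 22.12
position: [0.4735, -0.2249, 0.1675]
ee_rot: [0.085, 0.996, 0.0, -0.0]
ft_force: [0.5, 0.4, -0.6]
finger_gap: 0.0584
gripper_force: 0.0
```

{"api": "apply_moves", "payload": {
  "commands": [
    [0,0,-20,0,0,0],
    [0,0,0,0,0,0],
    [0,0,0,0,0,0],
    [0,0,0,0,0,0],
    [0,0,0,0,0,0]
  ]
}}

```text
clock: 22.53
position: [0.4731, -0.2246, 0.1849]
ee_rot: [0.085, 0.996, 0.001, -0.001]
ft_force: [0.1, -0.1, -0.8]
finger_gap: 0.0588
gripper_force: 0.0
```

```bash
python3 loc.py side10 squeegee_mid offcut_strip offcut_corner offcut_bow offcut_wedge block
python3 plan.py; python3 -c "
import cv2
cv2.imwrite('pics/side10c.png',cv2.resize(cv2.imread('pics/side10.png')[60:400,130:530],None,fx=1.7,fy=1.7))"
```

```text
t 22.6333 pos [ 0.4732 -0.2247  0.1846] loc [-0.0498 -0.2355] psi 80.27 q [-0.66  0.46  1.73  0.    0.95 -2.06] gap 0.0584 F [-0.1  0.1  0.4] g 0.0Traceback (most recent call last):
  File "loc.py", line 7, in <module>
    l=(c[k][:,:2]-C)@M; print(n,r['rect'],round(r['conf'],2),np.percentile(l,3,0).round(3),np.percentile(l,97,0).round(3),'z',np.median(c[k][:,2]).round(3))
                                                             ~~~~~~~~~~~~~^^^^^^^
    return _quantile_unchecked(
        a, q, axis, out, overwrite_input, method, keepdims, weights)
    return _ureduce(a,
                    func=_quantile_ureduce_func,
    ...<5 lines>...
                    overwrite_input=overwrite_input,
                    method=method)
    r = func(a, **kwargs)
    result = _quantile(arr,
                       quantiles=q,
    ...<2 lines>...
                       out=out,
                       weights=wgt)
    slices_having_nans = np.isnan(arr[-1, ...])
                                  ~~~^^^^^^^^^
IndexError: index -1 is out of bounds for axis 0 with size 0
```

View pics/side10c.png

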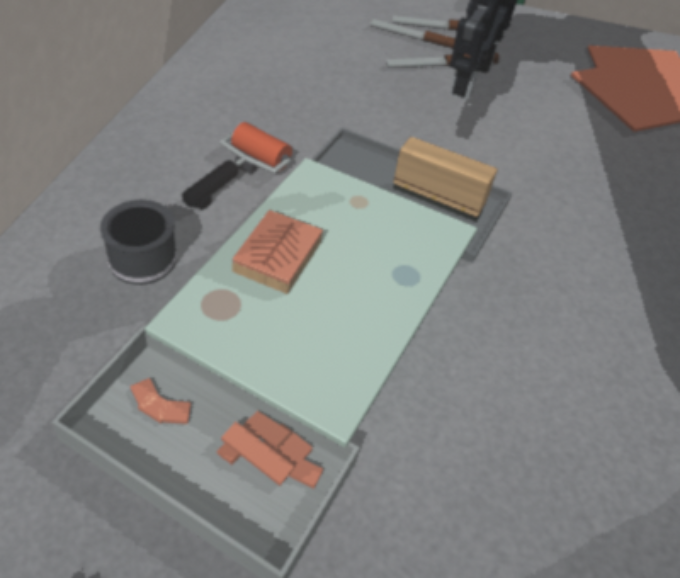

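The picture shows the squeegee upright in the tool tray at (445,175), all four offcuts in the waste tray, the block at (280,250) unmoved and the gripper clear. I'm handing in.

```bash
python3 -c "
from cell import arm
print(arm.hand_in())"
```

```text
the job is handed in; nothing more can be done
None
```

The job is handed in at about 23 s: the last picture shows all four offcuts in the waste tray, the squeegee released upright in the tool tray and the block unmoved; the hand-in call returned no verdict.

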